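# Load the bottle heater and hold its lift-out lever at the top

### The arm

A 6-joint arm with a two-finger parallel gripper is mounted at the origin on the work surface. World frame = base frame: x ahead of the robot, y to its left, z up, the work surface at z = 0. Lengths are in m, angles in rad, forces in N, time in s.
With the tool pointing down it reaches from about 0.275 to 0.75 m from the base axis. Payload 10.2 kg.
Tool frame: the origin (TCP) lies midway between the tips of the shut fingers; the grasp point (between the pads) lies 19 mm behind it (env.hold_point_z is the distance from the TCP to the grasp point, in m); x points along the fingers, z is the direction in which the jaws open and shut, and the axes are right-handed (so a half turn about x gives the same grasp; the last joint's range is limited). The gripper opens to 85 mm and grips with 20 to 120 N. Pads are 22 mm wide; open, the fingers measure 114 mm over their backs; the gripper's body (76 mm by 85 mm) begins 54 mm behind the grasp point. The pads swing forward as they close: fully open they stand 13 mm farther back than shut.
Start: joints at [-1.407, 0.313, 1.498, -0, 1.331, -0.223], TCP at [0.198, -0.486, 0.231] pointing down, gripper open.
Joint ranges: [-2.94, 2.94], [-0.97, 2.17], [0.19, 2.56], [-1.23, 4.37], [0.02, 3.11], [-2.88, 2.88]. Speed limits (rad/s): [2.39, 2.39, 3.01, 3.14, 3.14, 3.14].

### API

Orientations are given as a unit quaternion [x, y, z, w].
In Python, from bench import env, kinematics, monitor, eyes, job gives the robot as it stands. The module is installed in compiled form; this text tells all that it offers. Calls block until the motion is done:
- env.reach(position, orientation): joint-space move of the TCP to a pose.
- env.movel(position, velocity=0.15, frame=None, guard=None): straight line of the TCP; frame=None keeps the orientation; velocity is the mean speed in m/s. With guard (N) it stops when the force on the tool has changed by that much, and returns True; else False.
- env.set_joints(angles): joint-space move.
- env.release() and env.close_gripper(effort=None): open the fingers fully, or close them until they stop; effort is the grip in N (None keeps the last).
- env.hold(seconds).
- kinematics.ik(position, orientation): joint angles nearest the present ones, or None.
- monitor.sense(): the state.
- eyes.grab_frame(name): name is "side" or "top" or "wrist"; returns a dict with "frame" (420x560x3 uint8, red, green, blue), "mtx" (3x3 intrinsics, pixels), "view" (4x4, takes a point from world to camera coordinates). Camera axes: x right, y down, z forward; pixel columns grow to the right and rows downward; lengths in m; the calibration is good to about 2 mm. The wrist camera is an equidistant fisheye: a pixel r from the principal point sees the ray r / f radians off the axis. A picture is of the moment at which its call begins. There is no depth.
A pose or a line that the arm cannot do raises env.MotionError and nothing moves.
- job.hand_in(): hands the job in, once; it reports no verdict.
The state is a dict: "clock": time; "joints": joint angles; "qvel": joint speeds; "joint_efforts": joint torques, N m; "position": TCP position; "ee_rot": TCP orientation; "contact_force": force on the tool from outside, world axes, zero at the start; "ft_torque": the same for the moment, N m; "finger_gap": opening from 0.0 (shut) to 1.0 (fully open).
Only numpy, scipy, OpenCV 4.12 (cv2) and the standard library are available. Lean on these libraries where they do the work, as an engineer would, in place of code of your own. Each camera call takes 0.05 s, during which the arm holds its last target. There are 200 camera calls.

### The job

Put the two sample bottles that stand on the bench upright into the two empty wells of the bottle heater, one per well and right down on the lifter, and let go of them. Then swing the heater's lift-out lever up to where its cam raises all the bottles to their highest, and finish while still holding the lever there so that I can scan the labels well by well; it springs back down if let go. Leave the two bottles already in the heater in their wells and the other things on the bench alone.

Things in the scene. Friction and masses are not known exactly. Their poses are not given: they have to be found in the camera images.
- heater: Dry-block bottle heater, fixed on the bench: white housing 160 x 160 mm, aluminium block with four open round wells (46 mm wide, in a square, 70 mm apart), its top 100 mm above the bench; control box 52 mm deep, 73 mm high on its +x side, lift-out lever on its +y side. Origin on the bench under the housing's centre; z up.
- well_a (a point): Centre of the lifter pad (the floor) of the well at -x, +y of the heater; pad is 40 mm above the bench, 60 mm below the block's top, while the lever is down, and rises with the lifter.
- well_b (a point): The same for the well at -x, -y of the heater.
- well_c (a point): The same for the well at +x, +y of the heater.
- well_d (a point): The same for the well at +x, -y of the heater.
- sample_1: straight amber glass bottle with a white cap of the same width, a cylinder 38 mm in diameter and 105 mm tall, about 140 g, label band 44 to 58 mm up; origin at the centre of its underside, z up along it. Starts standing on the bench.
- sample_2: straight amber glass bottle with a white cap of the same width, a cylinder 38 mm in diameter and 105 mm tall, about 140 g, label band 44 to 58 mm up; origin at the centre of its underside, z up along it. Starts standing on the bench.
- sample_3: straight amber glass bottle with a white cap of the same width, a cylinder 38 mm in diameter and 105 mm tall, about 140 g, label band 44 to 58 mm up; origin at the centre of its underside, z up along it. Starts already loaded in a well.
- reference: The same bottle with a dial thermometer in its cap (dial 30 mm wide, 132 to 142 mm above the underside), starts already loaded in a well; origin as for the sample bottles.
- grip (a point): Middle of the lever's black round handle, a level bar 22 mm thick and 60 mm long that revolves freely on its pin and sticks out sideways (along the heater's y axis) from the end of the 10 mm thick steel arm, 105 mm from the pivot axis, from 6 to 66 mm outside the arm. This point is 36 mm outside the arm, 70 mm out from the heater's +y side, 68 mm above the bench at rest.
- pivot (a point): Point on the lever's pivot axis, in the plane in which the middle of the grip swings, 55 mm above the bench; the axis is level and runs along the heater's y axis.
- lever (a joint): Angle of the lift-out lever, rad. 0: down at its stop, arm towards the heater's -x side, 0.12 rad above level; grows as the grip swings up and over to +x; arm upright at 1.45, end stop 2.15. An eccentric disc on its shaft raises the lifter: highest with the arm upright, sinking again beyond. A spring (with the load some 4 N at the grip) returns it to 0 when let go.
- lift (a joint): Height of the lifter and its four well pads above their resting place, m: 0 with the lever down, at most 0.0158 with the lever upright.
- meter: Bystander: cream handheld meter lying on the bench, 150 x 56 x 24 mm.
- tape: Bystander: grey tape measure on the bench, 68 x 62 x 34 mm.
- pens: Bystander: clear pen holder with pens, 74 x 74 mm, about 165 mm tall with the pens.
Mind the look-alikes: they are no part of the job. Leave any purple look-alike of the sample_2 alone.

How it is judged:
On the way:
1. with the lever down, all four bottles stand on the lifter, one per well, and are let go ((distance between sample_1 and well_a below 0.009 m or distance between sample_1 and well_b below 0.009 m or distance between sample_1 and well_c below 0.009 m or distance between sample_1 and well_d below 0.009 m) and angle between each of sample_1, sample_2, sample_3, reference's own z axis and vertical below 0.2 rad and contact force between each of sample_1, sample_2, sample_3, reference and the fingers below 0.1 N and (distance between sample_2 and well_a below 0.009 m or distance between sample_2 and well_b below 0.009 m or distance between sample_2 and well_c below 0.009 m or distance between sample_2 and well_d below 0.009 m) and (distance between sample_3 and well_a below 0.009 m or distance between sample_3 and well_b below 0.009 m or distance between sample_3 and well_c below 0.009 m or distance between sample_3 and well_d below 0.009 m) and (distance between reference and well_a below 0.009 m or distance between reference and well_b below 0.009 m or distance between reference and well_c below 0.009 m or distance between reference and well_d below 0.009 m) and value of joint lift below 0.003 m), for 0.2 s.
At the end, for the whole second after the job is handed in: All four bottles stand in the heater, one per well, within 9 mm of the pad's centre, upright within 0.2 rad, not touched by the fingers; the lifter is at least 15.2 mm up (lever within 0.25 rad of upright), and the lever is at rest, held with more than 1 N by the fingers alone ((distance between sample_1 and well_a below 0.009 m or distance between sample_1 and well_b below 0.009 m or distance between sample_1 and well_c below 0.009 m or distance between sample_1 and well_d below 0.009 m) and angle between each of sample_1, sample_2, sample_3, reference's own z axis and vertical below 0.2 rad and contact force between each of sample_1, sample_2, sample_3, reference and the fingers below 0.1 N and (distance between sample_2 and well_a below 0.009 m or distance between sample_2 and well_b below 0.009 m or distance between sample_2 and well_c below 0.009 m or distance between sample_2 and well_d below 0.009 m) and (distance between sample_3 and well_a below 0.009 m or distance between sample_3 and well_b below 0.009 m or distance between sample_3 and well_c below 0.009 m or distance between sample_3 and well_d below 0.009 m) and (distance between reference and well_a below 0.009 m or distance between reference and well_b below 0.009 m or distance between reference and well_c below 0.009 m or distance between reference and well_d below 0.009 m) and value of joint lift above 0.0152 m and velocity of joint lever between -0.1 and 0.1 rad/s and contact force between lever and the fingers above 1 N and contact force between lever and sample_1 below 0.1 N and contact force between lever and sample_2 below 0.1 N and contact force between lever and sample_3 below 0.1 N and contact force between lever and reference below 0.1 N and contact force between lever and meter below 0.1 N and contact force between lever and tape below 0.1 N and contact force between lever and pens below 0.1 N); the arm keeps its last pose, push and grip.
It fails at once if a sample bottle from the bench is knocked over (angle between any of sample_1, sample_2's own z axis and vertical above 0.6 rad).
It fails at once if one of the bottles already in the heater is pulled up or tipped out of its well ((distance between sample_3 and well_a above 0.02 m and distance between sample_3 and well_b above 0.02 m and distance between sample_3 and well_c above 0.02 m and distance between sample_3 and well_d above 0.02 m) or (distance between reference and well_a above 0.02 m and distance between reference and well_b above 0.02 m and distance between reference and well_c above 0.02 m and distance between reference and well_d above 0.02 m)).
It fails at once if the meter, tape measure or pen holder is shifted by more than 20 mm (distance of any of meter, tape, pens from where it was at the start of the episode above 0.02 m).
It also fails if it takes over 61 s, if anything falls off the work surface, if the arm or the gripper's body presses on something with over 40 N, if the wrist force passes 120 N, or if a joint passes its speed limit or range.

## Working session

There is one attempt and no reset: what is moved stays moved. The work goes in short steps, each a Python script; the robot and the scene stay as the last script left them, time stands still between calls to the robot, and variables do not carry over. Pictures are saved under pics/ and viewed, about 8 in all and at most 12, crops included, and the job is handed in when it is done.

```bash
mkdir -p pics
python3 - <<'E'
from bench import env, kinematics, monitor, eyes, job
import cv2, numpy as np, pickle
d={}
for n in("top","side"):
    f=eyes.grab_frame(n); d[n]=f
    cv2.imwrite(f"pics/{n}0.png",cv2.resize(f["frame"][:,:,::-1],(800,600),interpolation=cv2.INTER_CUBIC))
    print(n,f["mtx"].round(1).tolist(),f["view"].round(4).tolist())
pickle.dump(d,open("d0.pkl","wb"))
s=monitor.sense();print(s["clock"],s["ee_rot"],s["contact_force"],env.hold_point_z)
E
```

```text
top [[497.8, 0.0, 281.5], [0.0, 497.8, 218.8], [0.0, 0.0, 1.0]] [[-0.0242, -0.9995, 0.0212, 0.0087], [-0.9924, 0.0215, -0.1208, 0.6067], [0.1203, -0.0239, -0.9925, 1.1675], [0.0, 0.0, 0.0, 1.0]]
side [[385.7, 0.0, 271.8], [0.0, 385.7, 212.5], [0.0, 0.0, 1.0]] [[0.991, -0.1338, 0.0042, -0.6016], [-0.0794, -0.6129, -0.7862, 0.1094], [0.1077, 0.7787, -0.618, 0.9586], [0.0, 0.0, 0.0, 1.0]]
0.1 [ 0.39485919  0.58705363 -0.39429662  0.58650186] [-0.32924424  1.14521619  0.92515098] 0.0187
```

View pics/top0.png

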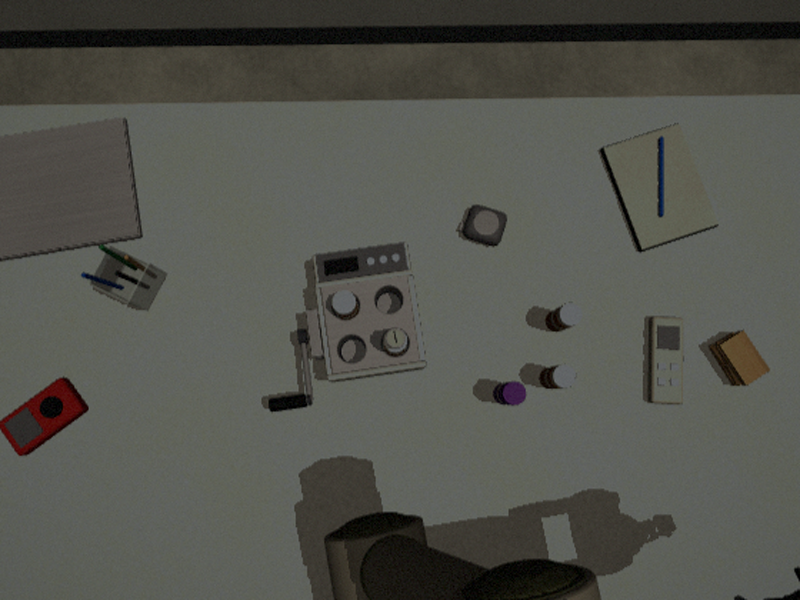

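View pics/side0.png

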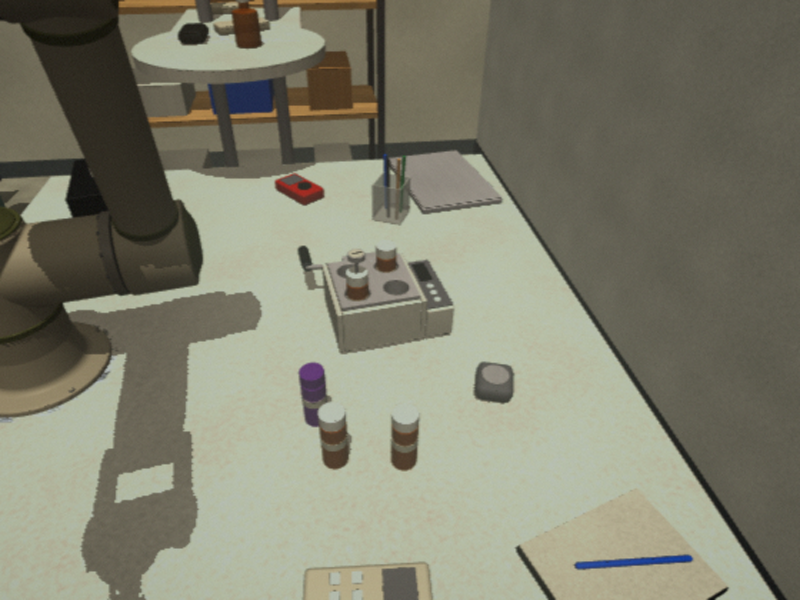

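The top view shows the heater around (370,320), with well_c (343,303) and well_d's position (388,298) empty or filled still to be sorted, the lever grip at (288,403), the two amber bottles at (565,316) and (563,376), and the purple decoy at (510,393). I'll enlarge this for measuring.

Run:
```python
import cv2, numpy as np, pickle
d=pickle.load(open("d0.pkl","rb"))
def crop(n,x,y,w,h,s):
    im=d[n]["frame"][y:y+h,x:x+w,::-1]
    im=cv2.resize(np.clip(im*1.6 if n=="top" else im*1.,0,255).astype(np.uint8),None,fx=s,fy=s,interpolation=cv2.INTER_CUBIC)
    cv2.imwrite(f"pics/{n}_c.png",im);print(im.shape)
crop("top",180,165,228,130,3.5)
crop("side",200,160,130,170,3.5)
```

```text
(455, 798, 3)
(595, 455, 3)
```

View pics/top_c.png

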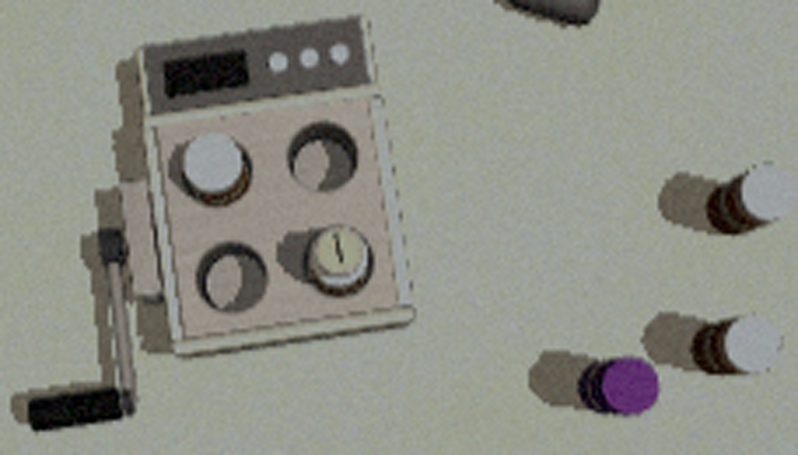

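View pics/side_c.png

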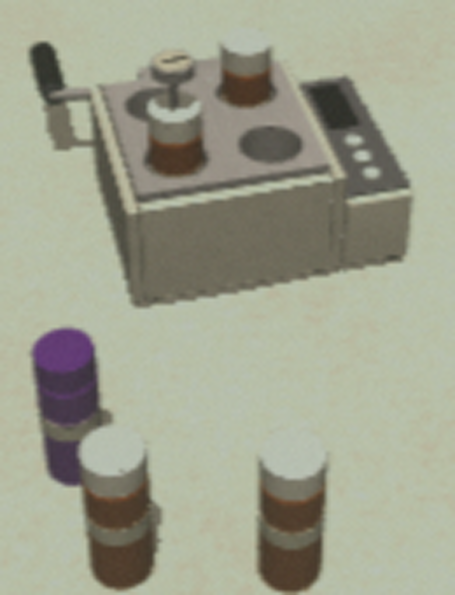

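The enlarged top view shows empty wells at (323,157) (well_d) and (232,277) (well_a). sample_3 is in well_c, the reference in well_b. Sample caps are at (768,193) and (752,344), the decoy at (630,386) and the handle at (76,409). The side crop shows cap centres at (113,447) and (293,453), and well_d at (271,144).

```bash
cat > h.py <<'E'
import numpy as np, pickle
from scipy.optimize import least_squares
def ray(f,uv):
    K,V=f["mtx"],f["view"]; R,t=V[:3,:3],V[:3,3]
    return -R.T@t, R.T@np.linalg.solve(K,[uv[0],uv[1],1])
def at_z(f,uv,z):
    o,d=ray(f,uv); return o+d*(z-o[2])/d[2]
def proj(f,p):
    q=f["mtx"]@(f["view"][:3,:3]@p+f["view"][:3,3]); return q[:2]/q[2]
def Rz(a): return np.array([[np.cos(a),-np.sin(a)],[np.sin(a),np.cos(a)]])
E
python3 - <<'E'
from h import *
d=pickle.load(open("d0.pkl","rb"));T,S=d["top"],d["side"]
c=lambda u,v,x0,y0:np.array([x0+(u+.5)/3.5-.5,y0+(v+.5)/3.5-.5])
t=lambda u,v:c(u,v,180,165); s=lambda u,v:c(u,v,200,160)
for n,tp,sp in(("P",(768,193),(293,453)),("Q",(752,344),(113,447)),("purple",(630,386),(65,350))):
    print(n,at_z(T,t(*tp),.105).round(4),at_z(S,s(*sp),.105).round(4))
obs=[(T,t(323.5,157.5),(.035,-.035,.1)),(T,t(232,277),(-.035,.035,.1)),(T,t(213,163),(.035,.035,.145)),(T,t(338,250),(-.035,-.035,.182)),
(S,s(271,144),(.035,-.035,.1)),(S,s(246,44),(.035,.035,.145)),(S,s(172,63),(-.035,-.035,.182)),(T,t(413,311),(-.08,-.08,.09))]
P=lambda p,l:np.r_[p[:2]+Rz(p[2])@np.array(l[:2]),l[2]]
r=least_squares(lambda p:np.concatenate([proj(f,P(p,l))-uv for f,uv,l in obs]),[.45,.05,0],loss="soft_l1")
print(r.x,r.fun.reshape(-1,2).round(1).tolist())
g=at_z(T,t(76,409),.068);print("grip",g, "in heater",Rz(-r.x[2])@(g[:2]-r.x[:2]))
pv=at_z(T,t(112,246),.06);print("pivot end in heater",Rz(-r.x[2])@(pv[:2]-r.x[:2]))
for k,l in(("a",(-.035,.035)),("d",(.035,-.035))):print(k,P(r.x,(*l,0)).round(4))
E
```

```text
P [ 0.5904 -0.2729  0.105 ] [ 0.5921 -0.274   0.105 ]
Q [ 0.4922 -0.2572  0.105 ] [ 0.494  -0.2568  0.105 ]
purple [ 0.4671 -0.1768  0.105 ] [ 0.4696 -0.1778  0.105 ]
[0.58297484 0.04858081 0.12775868] [[-0.4, -0.6], [-0.1, -0.1], [-0.2, -0.4], [0.5, -0.1], [-0.2, -0.1], [-0.1, -0.9], [0.1, -0.4], [1.0, 2.4]]
grip [0.4609733 0.1844831 0.068    ] in heater [-0.10369172  0.15033907]
pivot end in heater [0.00068882 0.11317477]
a [0.5438 0.0788 0.    ]
d [0.6221 0.0183 0.    ]
```

The heater pose fits to under 1 px and the known lever geometry agrees: grip at (-0.104, 0.150) in heater axes, against (-0.104, 0.150) by the drawing. I'll start with the near bottle into well_a, with the jaws along the a–d diagonal so they clear the neighbouring bottles.

```bash
cat >> h.py <<'E'
from scipy.spatial.transform import Rotation as Ro
from bench import env, kinematics, monitor, eyes, job
H=np.array([.58297,.04858]); YAW=.12776
def W(x,y,z): return np.r_[H+Rz(YAW)@np.array([x,y]),z]
def quat(psi):
    best=None
    for p in(psi,psi+np.pi):
        z=np.array([np.cos(p),np.sin(p),0]);x=np.array([0,0,-1.])
        q=Ro.from_matrix(np.c_[x,np.cross(z,x),z]).as_quat()
        c=abs((Ro.from_quat(q).inv()*Ro.from_quat(monitor.sense()["ee_rot"])).magnitude())
        if best is None or c<best[0]: best=(c,q)
    return best[1]
def rep(m):
    s=monitor.sense();print(m,"t%.1f"%s["clock"],s["position"].round(4),np.round(s["contact_force"],1),"gap %.3f"%s["finger_gap"])
G=.072
def pick(x,y):
    q=quat(YAW-np.pi/4)
    env.reach([x,y,.2],q); print(env.movel([x,y,G],.15,guard=10)); rep("down")
    env.close_gripper(40); rep("closed")
    env.movel([x,y,.29],.25); rep("lifted"); return q
def place(lx,ly,q):
    env.reach(W(lx,ly,.29),q); rep("over")
    env.movel(W(lx,ly,.04+G+.012),.15,guard=8); rep("near")
    print(env.movel(W(lx,ly,.04+G-.003),.03,guard=4)); rep("bottom")
E
python3 - <<'E'
from h import *
q=pick(.4931,-.2570)
place(-.035,.035,q)
E
```

```text
False
down t2.5 [ 0.4935 -0.2575  0.0729] [-0.4  0.5  0.2] gap 1.001
closed t3.0 [ 0.4934 -0.2572  0.0724] [-0.9 -0.1  3.2] gap 0.431
lifted t4.0 [ 0.4927 -0.2567  0.2884] [ 0.4 -0.3 -1.3] gap 0.434
over t5.3 [0.544  0.0778 0.2898] [-0.3  0.1 -1.9] gap 0.433
near t6.6 [0.5442 0.0788 0.1248] [-0.7  0.1 -1. ] gap 0.431
True
bottom t7.0 [0.5441 0.0786 0.1122] [ 1.9 -1.3  2.3] gap 0.428
```

The bottle touched down at exactly the pad height. I'll release it and load the second.

Run:
```python
from h import *
import cv2
env.release(); rep("rel"); env.movel(W(-.035,.035,.29),.25); rep("up")
env.reach([.5912,-.2735,.29],quat(YAW-np.pi/4))
q=pick(.5912,-.2735)
place(.035,-.035,q)
z=monitor.sense()["position"][2]
if abs(z-.112)<.006:
    env.release(); env.movel(W(.035,-.035,.29),.25); rep("up")
    env.reach(W(-.104,.15,.25),quat(YAW)); rep("lever over")
f=eyes.grab_frame("side"); im=f["frame"][130:280,180:380,::-1]
cv2.imwrite("pics/side1.png",cv2.resize(im,None,fx=4,fy=4,interpolation=cv2.INTER_CUBIC))
```

```text
rel t7.5 [0.5435 0.0789 0.1119] [0.3 0.2 0.6] gap 1.000
up t8.4 [0.5433 0.0789 0.2885] [ 0.5  0.  -0.8] gap 0.998
False
down t11.2 [ 0.5918 -0.2739  0.0734] [-0.3 -0.3  0.6] gap 0.999
closed t11.7 [ 0.5915 -0.2737  0.0725] [1.6 0.9 3.6] gap 0.431
lifted t12.7 [ 0.5908 -0.2733  0.2882] [ 0.1 -0.9 -2.3] gap 0.433
over t13.8 [0.6222 0.017  0.2897] [-0.2 -0.1 -1.5] gap 0.433
near t15.1 [0.6226 0.0182 0.125 ] [ 0.2 -0.2 -1.7] gap 0.436
True
bottom t15.5 [0.6225 0.0181 0.1122] [ 1.5 -1.2  1.6] gap 0.434
up t16.9 [0.6217 0.0184 0.2884] [ 0.6 -0.1 -0.5] gap 1.002
lever over t17.8 [0.4615 0.1836 0.2499] [ 0.3 -0.3  0.4] gap 0.999
```

View pics/side1.png

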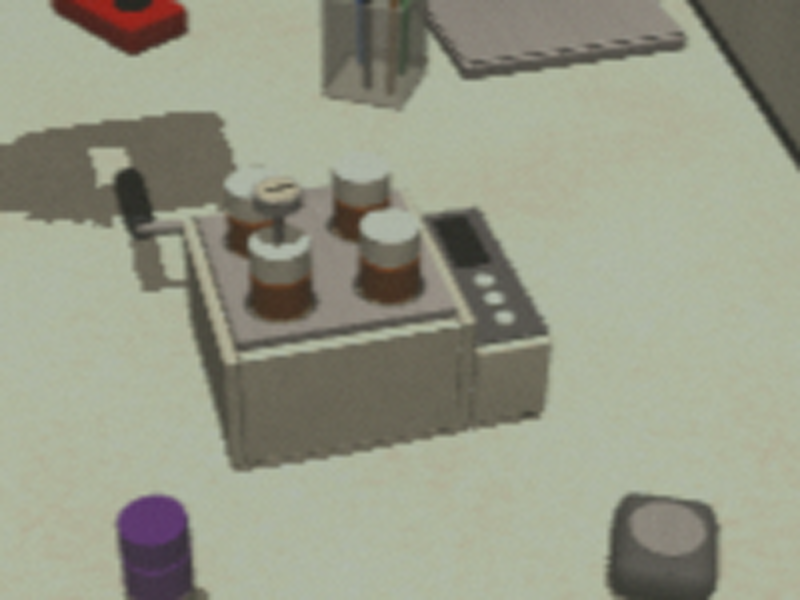

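All four bottles stand upright at the same height: caps at (250,190), (360,175), (280,240) and (390,230), with the lever down at (133,200). Next is the lever.

Run:
```python
from h import *
import cv2
def at(a,off=-.0205):
    b=a+.12; return W(-.105*np.cos(b),.15,.055+.105*np.sin(b)+off)
print(env.movel(at(0),.15,guard=10)); rep("at grip")
env.close_gripper(50); rep("gripped")
for a in np.linspace(0,1.45,13)[1:]:
    env.movel(at(a),.06)
rep("up")
env.hold(.5); rep("held")
for n in("side","top"):
    f=eyes.grab_frame(n); im=f["frame"][100:280,160:400,::-1]
    if n=="top": im=np.clip(im*1.6,0,255).astype(np.uint8)
    cv2.imwrite(f"pics/{n}2.png",cv2.resize(im,None,fx=3.3,fy=3.3,interpolation=cv2.INTER_CUBIC))
```

```text
False
at grip t19.4 [0.4609 0.1841 0.0477] [-0.5 -0.4  0.6] gap 0.997
gripped t20.0 [0.4625 0.1844 0.0478] [ 7.6  2.5 -2. ] gap 0.243
up t24.3 [0.5635 0.1971 0.1401] [-1.5 -6.6 -1.7] gap 0.243
held t24.8 [0.5633 0.1971 0.1401] [-3.3 -6.4 -1.4] gap 0.237
```

View pics/side2.png

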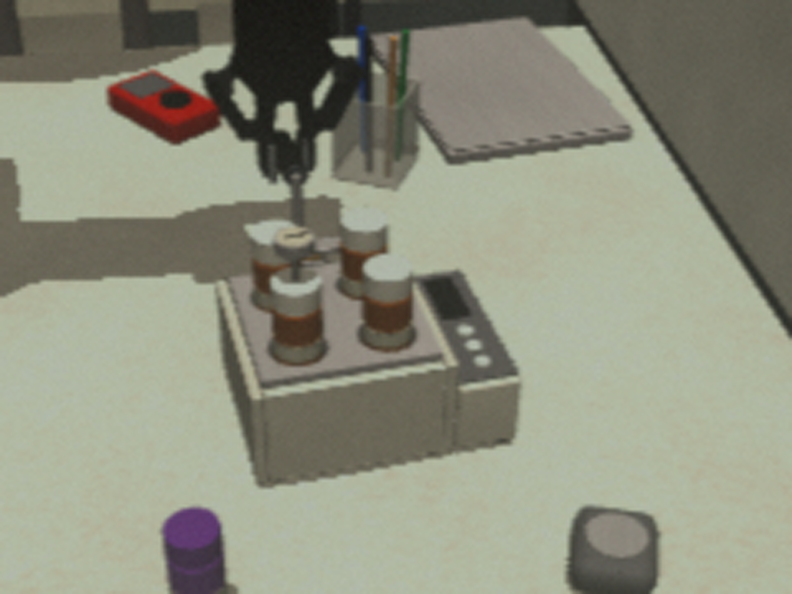

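View pics/top2.png

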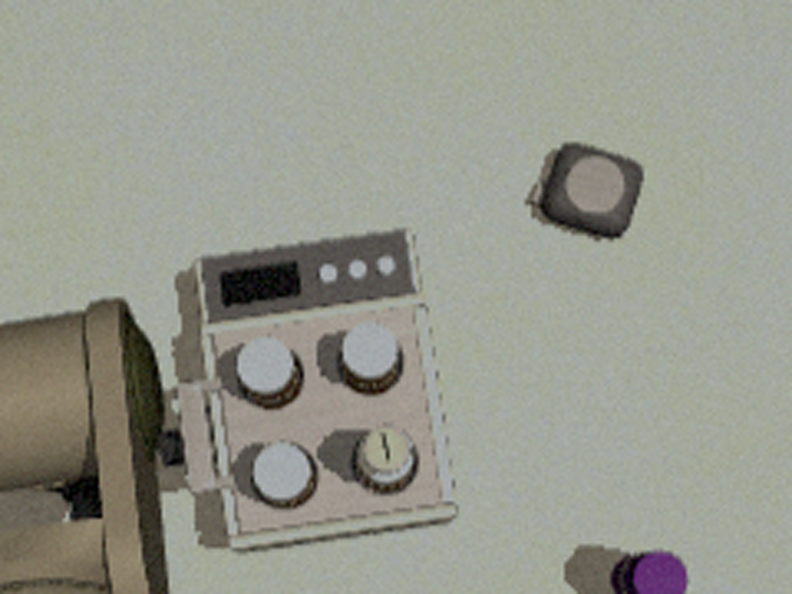

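The lever arm is vertical in the gripper at (297,200) in the side view. All four bottles are raised so their label bands show above the block, and all are upright; the bystanders are where they were. I'll hand in while holding.

Run:
```python
from h import *
rep("final"); print(np.abs(monitor.sense()["qvel"]).max()); job.hand_in()
```

```text
final t24.9 [0.5633 0.197  0.1401] [-2.7 -6.6 -1.5] gap 0.238
0.001768660826256298
the job is handed in; nothing more can be done
```

Both bench bottles are in the two empty wells (well_a and well_d), standing on the lifter and let go. The lever is held upright in the gripper, and I handed the job in at 24.9 s of the 61 s allowed.

- **Placing:** each bottle touched down within about 0.2 mm of the expected pad height. A picture with the lever down showed all four bottles upright and level.
- **Lever:** the gripper is on the handle (opening 0.24, consistent with a 22 mm bar), and the arm was still at hand-in. The last pictures show the lever arm vertical and all four bottles raised upright, with their label bands rising clear of the block.
- **Others:** the tape measure, pen holder and purple look-alike look undisturbed. The meter was outside the last pictures, so I did not check it again, but the arm did not work near it.
- **Not measured directly:** I judged the lift height and lever angle from the commanded arc and the pictures. The force on the tool changed by about 7 N after gripping the handle, mostly sideways, and no check failed or disagreed.

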